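# Cap the sample jars, load the cool box and shut its stayed lid

## Task

Screw the blue cap of every amber sample jar on the bench fully tight (clockwise) and stand all those jars upright on the floor of the open white cool box. Only then break the lid's folding stay by pushing its red knee knob in past the straight while the lid is still up, and lower the lid gently, without slamming it, until it is fully shut. Leave the other things on the bench alone.

Things in the scene. Friction and masses are not known exactly. Their poses are not given: they have to be found in the camera images.
- chest: White sample cool box, fixed to the bench: 200 (its x) x 360 (its y) x 115 mm high, walls 10 mm, inner floor 12 mm above the bench (inside 180 x 340 mm). Origin at the centre of its underside, z up; its -x side faces the robot (turned a little left or right), the lid is hinged along the top of its +x side, the folding stay is on the outside of its -y side.
- lid (a joint): Angle of the lid, rad: 0 = fully shut, about 1.5 = propped open by the stay (as at the start). A friction hinge: once the stay is broken the lid stays at any angle where it is left and takes about 3 to 6 N at its free edge to push down; while the stay is locked it cannot be closed.
- lid_hinge (a point): Middle of the lid's hinge line, on the underside of the lid, at the top of the chest's +x wall. The hinge line is parallel to the chest's y axis. The point's axes turn with the lid: when shut they are the chest's axes; the lid slab (22 mm thick, from z = 0 to 22 mm, 360 mm wide) runs 200 mm from here along its own -x to the free edge; its own +z is the outer face, which faces away from the robot when the lid is open.
- lid_tab (a point): Centre of the blue grip tab in the middle of the lid's free edge, 210 mm from the hinge line: 90 mm wide along y, 12 mm thick, sticking 22 mm out of the edge.
- knee (a joint): Knee of the folding stay, rad: 0 = locked, bent 0.17 rad over centre towards the robot against its stop (as at the start); 0.17 = straight; about 3 = folded up with the lid shut. Grows as the knee is pushed away from the robot and down. Past 0.5 it is well broken. It stays where it is left.
- knee_knob (a point): On the axis of the red knob at the knee of the stay, 18 mm short of its outer end: a cylinder 18 mm thick, 50 mm long, sticking out along the chest's -y, free above and on its robot side; 55 mm above the chest's rim at the start. To break the stay push it from its robot side 25 mm or more along its arc, away from the robot and down, about the lower pivot (54 mm nearer the robot, 75 mm lower); along the arc it takes under 10 N.
- jar1: Amber glass sample jar, loose, about 0.3 kg, 58 mm in diameter, 50 mm to the shoulder, with a blue ribbed screw cap 46 mm in diameter from 59 to 88 mm above the jar's underside. Origin at the centre of the underside, z up. May be absent (None): three or four of the five jars are there. It can be lifted by its cap; fingers that reach below the cap onto the wider shoulder jam the cap to the jar, so hold only the cap to turn it.
- jar2: Amber glass sample jar, loose, about 0.3 kg, 58 mm in diameter, 50 mm to the shoulder, with a blue ribbed screw cap 46 mm in diameter from 59 to 88 mm above the jar's underside. Origin at the centre of the underside, z up. May be absent (None): three or four of the five jars are there. It can be lifted by its cap; fingers that reach below the cap onto the wider shoulder jam the cap to the jar, so hold only the cap to turn it.
- jar3: Amber glass sample jar, loose, about 0.3 kg, 58 mm in diameter, 50 mm to the shoulder, with a blue ribbed screw cap 46 mm in diameter from 59 to 88 mm above the jar's underside. Origin at the centre of the underside, z up. May be absent (None): three or four of the five jars are there. It can be lifted by its cap; fingers that reach below the cap onto the wider shoulder jam the cap to the jar, so hold only the cap to turn it.
- jar4: Amber glass sample jar, loose, about 0.3 kg, 58 mm in diameter, 50 mm to the shoulder, with a blue ribbed screw cap 46 mm in diameter from 59 to 88 mm above the jar's underside. Origin at the centre of the underside, z up. May be absent (None): three or four of the five jars are there. It can be lifted by its cap; fingers that reach below the cap onto the wider shoulder jam the cap to the jar, so hold only the cap to turn it.
- jar5: Amber glass sample jar, loose, about 0.3 kg, 58 mm in diameter, 50 mm to the shoulder, with a blue ribbed screw cap 46 mm in diameter from 59 to 88 mm above the jar's underside. Origin at the centre of the underside, z up. May be absent (None): three or four of the five jars are there. It can be lifted by its cap; fingers that reach below the cap onto the wider shoulder jam the cap to the jar, so hold only the cap to turn it.
- cap1 (a joint): How far the captive cap of jar1 is unscrewed, rad: 0 = fully tight, against its stop; starts loose at 1.3 to 2.2. Turn it clockwise seen from above to tighten. It turns easily (about 0.01 N m) while the jar stands still on the bench; beyond the stop the whole jar just turns with it. The cap does not rise or come off. White marks on cap and shoulder line up when tight.
- cap2 (a joint): How far the captive cap of jar2 is unscrewed, rad: 0 = fully tight, against its stop; starts loose at 1.3 to 2.2. Turn it clockwise seen from above to tighten. It turns easily (about 0.01 N m) while the jar stands still on the bench; beyond the stop the whole jar just turns with it. The cap does not rise or come off. White marks on cap and shoulder line up when tight.
- cap3 (a joint): How far the captive cap of jar3 is unscrewed, rad: 0 = fully tight, against its stop; starts loose at 1.3 to 2.2. Turn it clockwise seen from above to tighten. It turns easily (about 0.01 N m) while the jar stands still on the bench; beyond the stop the whole jar just turns with it. The cap does not rise or come off. White marks on cap and shoulder line up when tight.
- cap4 (a joint): How far the captive cap of jar4 is unscrewed, rad: 0 = fully tight, against its stop; starts loose at 1.3 to 2.2. Turn it clockwise seen from above to tighten. It turns easily (about 0.01 N m) while the jar stands still on the bench; beyond the stop the whole jar just turns with it. The cap does not rise or come off. White marks on cap and shoulder line up when tight.
- cap5 (a joint): How far the captive cap of jar5 is unscrewed, rad: 0 = fully tight, against its stop; starts loose at 1.3 to 2.2. Turn it clockwise seen from above to tighten. It turns easily (about 0.01 N m) while the jar stands still on the bench; beyond the stop the whole jar just turns with it. The cap does not rise or come off. White marks on cap and shoulder line up when tight.
- flask: Bystander: small conical glass flask with a white stopper, loose, base 62 mm, 90 mm tall, standing among the jars; origin at the centre of its underside.
- beaker: Bystander: clear beaker, loose, 60 mm across, 70 mm tall; origin under its centre.
- tip_box: Bystander: orange pipette tip box, loose, 85 x 120 x 55 mm; origin under its centre.
- marker: Bystander: black marker pen lying on the bench, loose, 120 mm long, 16 mm thick.
- wash_bottle: Bystander: white wash bottle with a red cap, loose, 64 mm across, 150 mm tall; origin under its centre.

How it is judged:
By the outcome, as a careful person would: the job done as asked, in the order asked, and still so for the second after the job is handed in, with the robot touching nothing.
Of jar1, jar2, jar3, jar4, jar5 only 3 to 4 are there at a start; the rules pass over those that are not, and their reading is None.
At some moment in a run one of jar1, jar2, jar3, jar4, jar5 may be knocked a few centimetres aside while the robot is not near it.
It also fails if it takes over 210 s, if anything falls off the work surface, if the arm or the gripper's body presses on something with over 40 N, if the wrist force passes 120 N, or if a joint passes its speed limit or range.

## Robot

A 6-joint arm with a two-finger parallel gripper is mounted at the origin on the work surface. World frame = base frame: x ahead of the robot, y to its left, z up, the work surface at z = 0. Lengths are in mm, angles in degrees, forces in N, time in s.
With the tool pointing down it reaches from about 300 to 850 mm from the base axis. Payload 4.2 kg.
Tool frame: the origin (TCP) lies on the centre line of the jaws, within the pads' length; the fingertips stand 11 mm ahead of it and the grasp point (between the pads) lies 8 mm behind it; z points along the fingers, y is the line along which they close (so a half turn about z gives the same grasp; the last joint's range is limited). The gripper opens to 91 mm and grips with 3 to 60 N. Pads are 32 mm wide; open, the fingers measure 118 mm over their backs; the gripper's body (76 mm by 178 mm) begins 60 mm behind the grasp point.
Start: joints at [65.374, 18.312, 89.639, -0, 72.044, -1.146], TCP at [229.098, 527.405, 224.976] pointing down, gripper open.
Joint ranges: [-177.97, 177.97], [-48.28, 115.42], [12.27, 149.76], [-77.06, 257.06], [2.81, 150.46], [-146.56, 146.56]. Speed limits (degrees/s): [147.25, 147.25, 180, 180, 180, 180].

## Interface

Orientations are given as [roll, pitch, yaw] about the fixed x, y, z axes, in that order (R = Rz(yaw) Ry(pitch) Rx(roll)).
In Python, from workcell import env, grab_frame, camera_model, models gives the robot as it stands.
- The arm moves only by the shell command python3 -m crank 'ROWS' [FORCE]. ROWS is text: rows parted by semicolons, each of 7 numbers parted by spaces: the closure, from -1 (fully open) to 1 (shut), so that 0 is half open, then the shift along the tool's x, y, z in mm, then the turn, a rotation vector about the tool's x, y, z in degrees. A call has 1 to 10 rows; each row shifts and turns the commanded pose from where the row before left it, along the tool's axes as they then stand; what a row does not reach is not made up. A row lasts 1/8 s, in which the tool goes at most 62.5 mm and 10.7 degrees, less where a joint would pass 70% of its speed; a pose out of reach is approached as far as the arm can. A call is refused whole if a number of a shift passes 62.5 or a number of a turn 10.7, either way. A call with a gripper value outside its range is refused whole. The fingers move at their own pace and stop on an object; FORCE is the grip in N (left out, the last holds). Time passes only in rows, so rows that do not move let the fingers close. It gives the time, the measured TCP pose, the force, the opening and the grip force at its end, in the units of the state.
- env.state(): the state, without advancing time (a new reading comes with each control period).
- grab_frame(name): name is "scene" or "top"; returns the picture (384x512x3 uint8, blue, green, red); there is no depth.
- camera_model(name): a dict with "K" (3x3 intrinsics, pixels), "R" (3x3) and "t" (3): a world point X has camera coordinates R X + t. Camera axes: x right, y down, z forward; pixel columns grow to the right and rows downward; lengths in mm; the calibration is good to about 2 mm. A picture is of the moment at which its call begins. camera_model takes no time and is no camera call.
- env.job_done(): hands the job in; it is judged then, once.
Trained networks look in the newest picture that a camera, given by its name, has taken for a name from the list of things; names that differ only in an ending like _2 or _b are one class to them, and where a whole thing is asked for, a point or a joint stands for the part that bears it (a point fixed in the world has none). Each returns a list of dicts, best first, with "p" (0 to 1); they miss things now and then, are a little off and sometimes report something else, mostly with a low value. They report only what shows in the picture. A call takes as long as a camera call.
- models.search_frame(name, camera): "point" ([x, y, z] in mm, in world coordinates, good to about 4 mm: the middle of the surface that is visible of it).
The state is a dict: "time_s": time; "qpos": joint angles; "qvel": joint speeds; "effort": joint torques, N m; "ee_pos": TCP position; "ee_rot": TCP orientation; "force": force on the tool from outside, world axes, zero at the start; "torque": the same for the moment, N m; "gripper_width": finger opening in mm; "gripper_force": force on a finger pad.
Only numpy, scipy, OpenCV 4.12 (cv2) and the standard library are available. Lean on these libraries where they do the work, as an engineer would, in place of code of your own. Each camera call takes 0.05 s, during which the arm holds its last target. There are 200 camera calls.

## Working session

There is one attempt and no reset: what is moved stays moved. The work goes in short steps, Python scripts to look and compute and a shell command to move; the robot and the scene stay as the last step left them, time stands still between calls to the robot, and variables do not carry over. Pictures are saved under pics/ and viewed, at most 14 in all, crops included, and the job is handed in when it is done.

```bash
ls; mkdir -p pics; python3 - <<'E'
from workcell import env, grab_frame, camera_model, models
import cv2,numpy as np
for c in ("top","scene"):
    cv2.imwrite(f"pics/{c}0.png",cv2.resize(grab_frame(c),(800,600)))
    m=camera_model(c);print(c,"pos",(-m["R"].T@m["t"]).round(),m["K"][0,0])
    for n in ("jar1","cap1","chest","lid_tab","knee_knob","flask","beaker","tip_box","marker","wash_bottle"):
        print(n,[(np.round(d["point"]).tolist(),round(d["p"],2)) for d in models.search_frame(n,c)])
s=env.state();print({k:np.round(v,2).tolist() for k,v in s.items()})
E
```

```text
pics
top pos [ 212. -143. 1395.] 447.5102513725605
jar1 [([410.0, -349.0, 87.0], 0.88), ([523.0, -191.0, 84.0], 0.85), ([424.0, -239.0, 88.0], 0.67)]
cap1 [([428.0, -242.0, 90.0], 0.78), ([415.0, -352.0, 89.0], 0.67), ([525.0, -192.0, 88.0], 0.59)]
chest [([608.0, -422.0, 56.0], 0.75), ([546.0, 208.0, 60.0], 0.7)]
lid_tab [([584.0, 200.0, 286.0], 0.7)]
knee_knob [([537.0, -3.0, 178.0], 0.51), ([584.0, 201.0, 288.0], 0.15)]
flask []
beaker [([725.0, -65.0, 36.0], 0.68)]
tip_box [([609.0, -427.0, 61.0], 0.77)]
marker [([238.0, 267.0, 14.0], 0.55), ([426.0, -242.0, 84.0], 0.46)]
wash_bottle [([428.0, -509.0, 102.0], 0.78)]
scene pos [1050. -930.  875.] 391.4699794552736
jar1 [([445.0, -259.0, 49.0], 0.94), ([427.0, -368.0, 50.0], 0.73), ([544.0, -204.0, 46.0], 0.58), ([714.0, -77.0, 48.0], 0.58)]
cap1 [([419.0, -363.0, 84.0], 0.71), ([444.0, -250.0, 85.0], 0.68), ([538.0, -201.0, 88.0], 0.47), ([589.0, 134.0, 110.0], 0.26)]
chest [([589.0, 132.0, 113.0], 0.87)]
lid_tab [([607.0, 164.0, 235.0], 0.69)]
knee_knob [([609.0, 159.0, 236.0], 0.71)]
flask []
beaker [([631.0, -448.0, 57.0], 0.47), ([421.0, -366.0, 86.0], 0.25)]
tip_box [([632.0, -450.0, 59.0], 0.8)]
marker [([240.0, 267.0, 10.0], 0.64)]
wash_bottle [([456.0, -535.0, 86.0], 0.95)]
{'time_s': 1.1, 'qpos': [65.38, 18.31, 89.64, 0.0, 72.04, -1.14], 'qvel': [-0.01, -0.04, 0.13, 0.07, -0.01, 0.03], 'effort': [0.0, -41.24, -23.22, 0.07, 0.04, -0.0], 'ee_pos': [229.07, 527.42, 224.97], 'ee_rot': [179.99, -0.0, 156.52], 'force': [-0.41, 0.26, 0.9], 'torque': [-0.01, -0.04, -0.04], 'gripper_force': 0.0, 'gripper_width': 91.32}
```

View pics/top0.png

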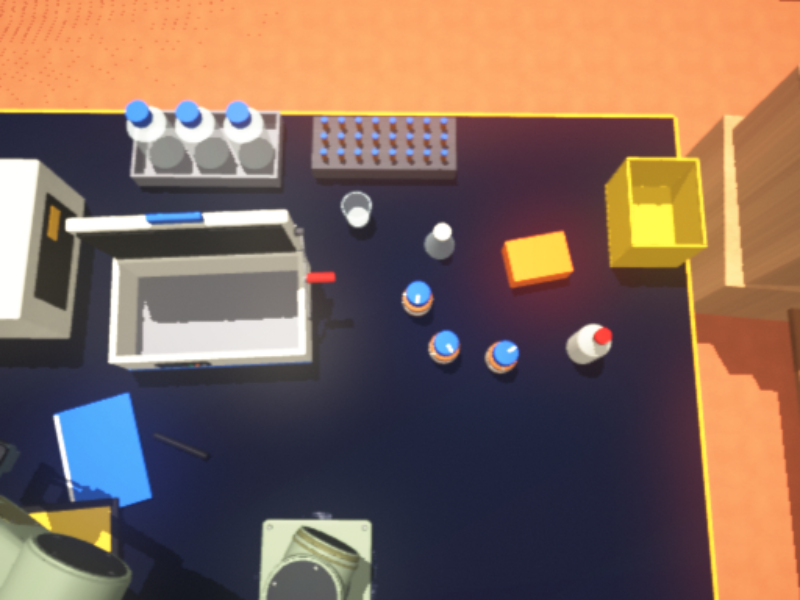

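View pics/scene0.png

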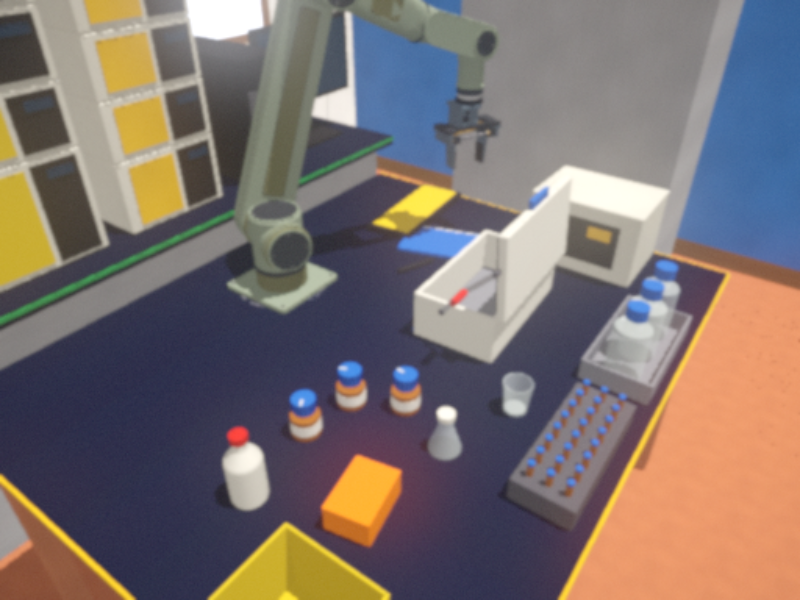

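The top view shows three amber jars at (418,292), (445,346) and (503,355), the flask at (440,240), the chest at about x 110–312, y 215–367, and the knob at (322,277). The scene view agrees. Next I'll measure the jars from their cap silhouettes and take a crop of the chest.

```bash
cat > h.py <<'E'
from workcell import env, grab_frame, camera_model, models
import cv2,numpy as np
from scipy.optimize import least_squares
def proj(c,X):
    m=camera_model(c);p=(np.atleast_2d(X)@np.array(m["R"]).T+m["t"])@np.array(m["K"]).T
    return p[:,:2]/p[:,2:]
def ray(c,uv,z):
    m=camera_model(c);R=np.array(m["R"]);o=-R.T@m["t"];d=R.T@np.linalg.solve(m["K"],[*uv,1]);return o+d*(z-o[2])/d[2]
def blue(img):
    h=cv2.cvtColor(img,cv2.COLOR_BGR2HSV);return cv2.inRange(h,(100,110,70),(125,255,255))
def cyl(x,y,r=23,z0=59,z1=88):
    a=np.linspace(0,2*np.pi,40);return np.vstack([np.c_[x+r*np.cos(a),y+r*np.sin(a),0*a+z] for z in (z0,z1)])
def cen(c,x,y,base=0):
    P=proj(c,cyl(x,y,z0=59+base,z1=88+base)).astype(np.float32);h=cv2.convexHull(P);M=cv2.moments(h);return np.array([M['m10']/M['m00'],M['m01']/M['m00']]),M['m00']
def findcap(imgs,x,y,base=0):
    obs={}
    for c,im in imgs.items():
        e,A=cen(c,x,y,base)
        n,l,s,k=cv2.connectedComponentsWithStats(cv2.morphologyEx(blue(im),cv2.MORPH_CLOSE,np.ones((5,5))))
        i=min(range(1,n),key=lambda i:np.hypot(*(k[i]-e))+(99 if s[i,4]<A/3 else 0));obs[c]=(k[i],s[i,4],A)
    f=lambda q:np.concatenate([cen(c,*q,base)[0]-obs[c][0] for c in obs])
    r=least_squares(f,[x,y]);return r.x.round(1),f(r.x).round(1),[(c,int(o[1]),int(o[2])) for c,o in obs.items()]
E
python3 - <<'E'
from h import *
im={c:grab_frame(c) for c in("top","scene")}
for j in((426,-241),(413,-350),(524,-191)): print(findcap(im,*j))
t=im["top"];cv2.imwrite("pics/chest.png",cv2.resize(t[125:245,30:225],None,fx=4,fy=4,interpolation=cv2.INTER_CUBIC))
s=im["scene"];cv2.imwrite("pics/chs.png",cv2.resize(s[105:240,255:375],None,fx=4,fy=4,interpolation=cv2.INTER_CUBIC))
cv2.imwrite("pics/jars.png",cv2.resize(t[135:245,250:345],None,fx=5,fy=5,interpolation=cv2.INTER_CUBIC))
E
```

```text
(array([ 433.8, -233.4]), array([ 1.7,  2.5,  2. , -0.1]), [('top', 371, 209), ('scene', 234, 220)])
(array([ 414. , -355.7]), array([-0.8,  1.1,  0. ,  1.3]), [('top', 219, 216), ('scene', 257, 252)])
(array([ 531.3, -189.6]), array([-0.3,  1.2,  0.1,  1.5]), [('top', 220, 208), ('scene', 225, 224)])
```

View pics/chest.png

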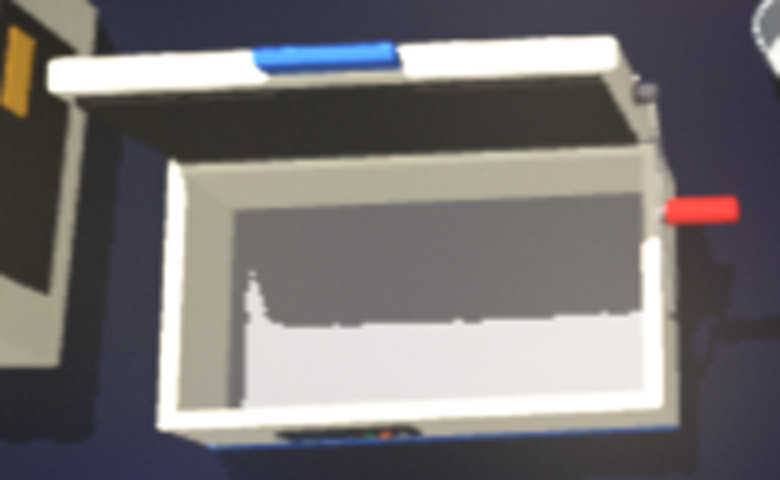

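View pics/chs.png

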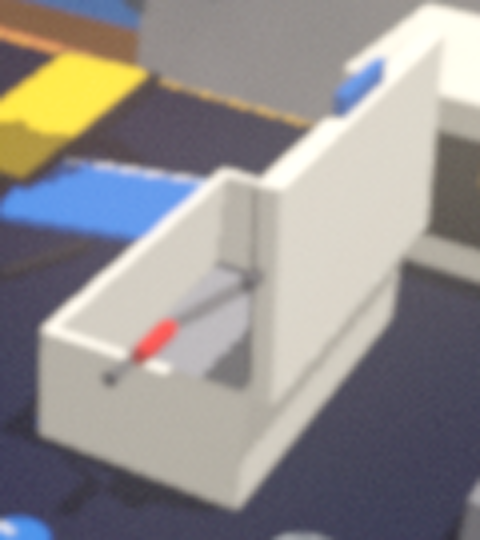

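```bash
python3 - <<'E'
from h import *
T=lambda u,v:("top",30+u/4-.4,125+v/4-.4)
S=lambda u,v:("scene",255+u/4-.4,105+v/4-.4)
O=[((-100,180,115),T(158,430)),((-100,-180,115),T(663,408)),((100,180,115),T(168,158)),
((-100,-180,115),S(41,330)),((100,-180,0),S(236,508)),((-100,180,115),S(222,170)),((-100,-180,0),S(38,437)),((100,-180,115),S(265,400))]
def W(q,p):
    c,s=np.cos(q[2]),np.sin(q[2]);return np.array([q[0]+c*p[0]-s*p[1],q[1]+s*p[0]+c*p[1],p[2]])
f=lambda q:np.concatenate([proj(o[0],W(q,p))[0]-o[1:] for p,o in O])
r=least_squares(f,[540,210,0],loss="soft_l1",x_scale=[10,10,.1]);print(r.x,np.degrees(r.x[2]));print(f(r.x).reshape(-1,2).round(1).tolist())
q=r.x
c,s=np.cos(q[2]),np.sin(q[2])
def knob(y,xl):return W(q,(xl,y,170))
# knob: triangulate the two red blob centroids
im={c:grab_frame(c) for c in("top","scene")};cs={}
for c,i in im.items():
    h=cv2.cvtColor(i,cv2.COLOR_BGR2HSV);m=cv2.inRange(h,(0,150,80),(8,255,255))|cv2.inRange(h,(172,150,80),(180,255,255))
    n,l,st,k=cv2.connectedComponentsWithStats(m);e=proj(c,[540,0,170])[0]
    j=min((j for j in range(1,n) if st[j,4]>15),key=lambda j:np.hypot(*(k[j]-e)));cs[c]=k[j];print(c,k[j],st[j])
g=lambda X:np.concatenate([proj(c,X)[0]-cs[c] for c in cs])
k=least_squares(g,[540,0,170]);print("knob centroid",k.x,k.fun)
d=k.x[:2]-q[:2];print("chest frame",c*d[0]+s*d[1] if 0 else (np.cos(q[2])*d[0]+np.sin(q[2])*d[1],-np.sin(q[2])*d[0]+np.cos(q[2])*d[1]))
E
```

```text
[4.95706053e+02 2.06126674e+02 5.64890632e-02] 3.236584910147031
[[0.4, -0.2], [-0.6, -0.7], [0.5, 1.0], [0.3, -0.2], [0.3, 0.2], [0.1, -0.4], [0.6, -0.9], [-3.9, 0.4]]
top [205.42975207 177.02479339] [197 174  18   7 121]
scene [293.8  189.15] [290 186   8   7  20]
knob centroid [537.41529875 -11.15504518 173.99402915] [-0.2545466  -0.32869486 -0.45952713  0.12111827]
chest frame (np.float64(29.37520168063638), np.float64(-219.2900000233551))
```

View pics/jars.png

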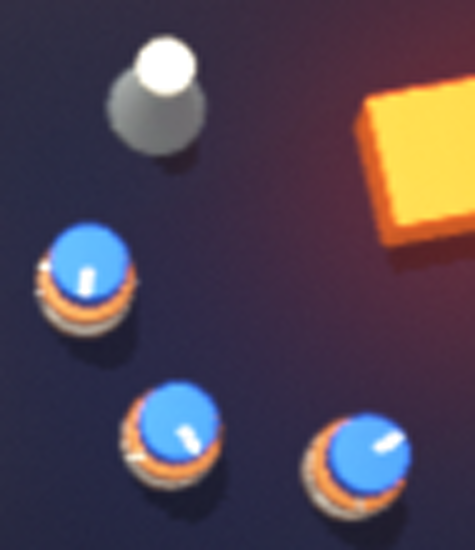

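The crop shows cap discs centred at (90,262), (180,422) and (368,455). The marks are visible and all three caps are loose. The chest fits at (496,206), yaw 3.2°, with sub-pixel residuals.

```bash
python3 - <<'E'
from h import *
for u,v in((90,262),(180,422),(368,455)): print(ray("top",(250+u/5-.4,135+v/5-.4),88).round(1))
# flask stopper
print("flask",ray("top",(250+165/5-.4,135+66/5-.4),90).round(1))
from scipy.spatial.transform import Rotation as R
q=np.radians(3.24);c,s=np.cos(q),np.sin(q)
for p in((0,-110),(0,-50),(0,0),(0,50),(0,110)): print(p,495.7+c*p[0]-s*p[1],206.1+s*p[0]+c*p[1])
E
```

```text
[ 529.9 -190.4   88. ]
[ 432.9 -243.7   88. ]
[ 414.  -354.5   88. ]
flask [ 653.2 -236.2   90. ]
(0, -110) 501.9170387930227 96.27582948801275
(0, -50) 498.5259267241012 156.17992249455125
(0, 0) 495.7 206.1
(0, 50) 492.87407327589875 256.02007750544874
(0, 110) 489.4829612069773 315.92417051198726
```

```bash
cat >> h.py <<'E'
from scipy.spatial.transform import Rotation as Ro
def plan(x,y,z,yaw=None):
    s=env.state();R=Ro.from_euler("xyz",s["ee_rot"],degrees=True).as_matrix()
    d=R.T@(np.array([x,y,z])-s["ee_pos"]);n=np.linalg.norm(d)
    o=f"t={s['time_s']:.1f} shift {d.round(1)} len {n:.0f} pos {np.round(s['ee_pos'],1)} rot {np.round(s['ee_rot'],1)} q1 {s['qpos'][0]:.0f} q6 {s['qpos'][5]:.0f}"
    if yaw is not None:
        o+=f" turn {(Ro.from_matrix(R.T)*Ro.from_euler('xyz',[180,0,yaw],degrees=True)).as_rotvec(degrees=True).round(1)}"
    print(o)
E
python3 -c "
from h import *
plan(530,-190.4,225,145)"
```

```text
t=1.3 shift [-5.620e+02 -5.385e+02 -1.000e-01] len 778 pos [229.1 527.4 225. ] rot [180.   -0.  156.5] q1 65 q6 -1 turn [ 0.  -0.  11.5]
```

```bash
python3 -m crank '-1 -40 -38.5 0 0 0 0; -1 -40 -38.5 0 0 0 0; -1 -40 -38.5 0 0 0 0; -1 -40 -38.5 0 0 0 0; -1 -40 -38.5 0 0 0 0; -1 -40 -38.5 0 0 0 0; -1 -40 -38.5 0 0 0 0'; python3 -m crank '-1 -40 -38.5 0 0 0 1.6; -1 -40 -38.5 0 0 0 1.6; -1 -40 -38.5 0 0 0 1.6; -1 -40 -38.5 0 0 0 1.6; -1 -40 -38.5 0 0 0 1.6; -1 -40 -38.5 0 0 0 1.6; -1 -30 -40 0 0 0 1.6; -1 0 0 0 0 0 0'; python3 -c "
from h import *
plan(530,-190.4,74,145)"
```

```text
time_s: 2.17
ee_pos: [379.1, 167.0, 225.3]
ee_rot: [179.9, 0.0, 156.5]
force: [1.4, 0.4, 0.4]
gripper_width: 91.1
gripper_force: 0.0
time_s: 3.18
ee_pos: [488.2, -199.5, 224.6]
ee_rot: [-180.0, 0.0, 145.1]
force: [-0.3, 0.0, 0.4]
gripper_width: 91.1
gripper_force: 0.0
t=3.2 shift [-29.   31.4 150.6] len 157 pos [ 488.2 -199.5  224.6] rot [-180.     0.   145.1] q1 -23 q6 -79 turn [-0.   0.   0.1]
```

```bash
python3 -m crank '-1 -29 31.5 0 0 0 0; -1 0 0 30 0 0 0; -1 0 0 40 0 0 0;-1 0 0 40 0 0 0; -1 0 0 25 0 0 0; -1 0 0 15.5 0 0 0; 0 0 0 0 0 0 0'; python3 -m crank '1 0 0 0 0 0 0; 1 0 0 0 0 0 0;1 0 0 0 0 0 0;1 0 0 0 0 0 0;1 0 0 0 0 0 0' 20; python3 -c "
from h import *
plan(530,-190.4,74,145)"
```

```text
time_s: 4.05
ee_pos: [529.4, -186.3, 73.9]
ee_rot: [-180.0, -0.1, 145.4]
force: [-0.4, 0.8, -0.4]
gripper_width: 83.9
gripper_force: 0.0
time_s: 4.68
ee_pos: [529.9, -187.5, 74.8]
ee_rot: [-180.0, 0.0, 145.3]
force: [-1.2, -2.0, 3.5]
gripper_width: 45.5
gripper_force: 20.0
t=4.7 shift [-1.7 -2.3  0.8] len 3 pos [ 529.9 -187.5   74.8] rot [-180.     0.   145.3] q1 -21 q6 -76 turn [-0.   0.   0.3]
```

```bash
python3 -m crank '1 0 0 0 0 0 6;1 0 0 0 0 0 10;1 0 0 0 0 0 10;1 0 0 0 0 0 10;1 0 0 0 0 0 10;1 0 0 0 0 0 10;1 0 0 0 0 0 10;1 0 0 0 0 0 10'; python3 -m crank '1 0 0 0 0 0 10;1 0 0 0 0 0 10;1 0 0 0 0 0 10;1 0 0 0 0 0 10;1 0 0 0 0 0 10;1 0 0 0 0 0 10;1 0 0 0 0 0 8; 1 0 0 0 0 0 0'; python3 -c "
from h import *
s=env.state();print(s['torque'])
plan(530,-190.4,74,5)"
```

```text
time_s: 5.68
ee_pos: [531.0, -187.3, 74.7]
ee_rot: [179.8, -0.0, 69.0]
force: [1.8, -0.5, -0.2]
gripper_width: 45.7
gripper_force: 19.9
time_s: 6.68
ee_pos: [530.7, -187.5, 74.8]
ee_rot: [180.0, -0.1, 1.4]
force: [2.0, -0.3, 1.3]
gripper_width: 45.5
gripper_force: 20.0
[-0.34121398 -0.11289971  0.05386808]
t=6.7 shift [-0.8  2.9  0.8] len 3 pos [ 530.7 -187.5   74.8] rot [ 1.8e+02 -1.0e-01  1.4e+00] q1 -21 q6 68 turn [ 0.  -0.1 -3.6]
```

```bash
python3 -m crank '1 0 0 -20 0 0 0;1 0 0 -45 0 0 0;1 0 0 -50 0 0 0;1 0 0 -50 0 0 0;1 0 0 -30 0 0 0;1 0 0 -10 0 0 -1.8; 1 0 0 0 0 0 0' 25;  python3 -c "
from h import *
plan(461.2,284.3,280,3.2)"
```

```text
time_s: 7.55
ee_pos: [529.3, -186.9, 278.4]
ee_rot: [-179.9, 0.1, 3.2]
force: [-1.4, 0.6, -3.1]
gripper_width: 45.6
gripper_force: 25.0
t=7.5 shift [ -41.7 -474.3   -1. ] len 476 pos [ 529.3 -186.9  278.4] rot [-1.799e+02  1.000e-01  3.200e+00] q1 -21 q6 66 turn [-0.1  0.1 -0. ]
```

```bash
python3 -m crank '1 -25 -20 0 0 0 0;1 -17 -45 0 0 0 0;1 0 -57 0 0 0 0;1 0 -57 0 0 0 0;1 0 -57 0 0 0 0;1 0 -57 0 0 0 0;1 0 -57 0 0 0 0;1 0 -57 0 0 0 0;1 0 -45 0 0 0 0;1 0 -22 0 0 0 0';  python3 -m crank '1 0 0 0 0 0 0'; python3 -c "
from h import *
plan(461.2,284.3,88,3.2)"
```

```text
time_s: 8.8
ee_pos: [460.8, 285.5, 276.9]
ee_rot: [179.9, 0.3, 3.3]
force: [0.7, 0.2, -2.8]
gripper_width: 45.5
gripper_force: 25.0
time_s: 8.93
ee_pos: [461.4, 284.3, 277.6]
ee_rot: [179.9, 0.2, 3.3]
force: [0.3, -1.4, -2.1]
gripper_width: 45.8
gripper_force: 25.0
t=8.9 shift [  0.4  -0.4 189.6] len 190 pos [461.4 284.3 277.6] rot [179.9   0.2   3.3] q1 30 q6 117 turn [0.1 0.2 0.1]
```

```bash
python3 -m crank '1 0 0 20 0 0 0;1 0 0 40 0 0 0;1 0 0 45 0 0 0;1 0 0 40 0 0 0;1 0 0 25 0 0 0;1 0 0 12 0 0 0; 1 0 0 5 0 0 0;1 0 0 0 0 0 0';  python3 -c "
from h import *
plan(461.2,284.3,87,3.2)"
```

```text
time_s: 9.93
ee_pos: [462.6, 283.7, 93.1]
ee_rot: [-180.0, -0.1, 3.1]
force: [0.0, -0.3, -1.7]
gripper_width: 45.6
gripper_force: 25.0
t=9.9 shift [-1.4 -0.6  6.1] len 6 pos [462.6 283.7  93.1] rot [-1.8e+02 -1.0e-01  3.1e+00] q1 30 q6 117 turn [-0.  -0.1 -0.1]
```

```bash
python3 -m crank '1 0 0 2 0 0 0;1 0 0 1 0 0 0;1 0 0 0 0 0 0'; python3 -m crank '1 0 0 1 0 0 0;1 0 0 0 0 0 0';python3 -m crank '1 0 0 1 0 0 0;1 0 0 0 0 0 0'
```

```text
time_s: 10.3
ee_pos: [462.1, 284.0, 89.7]
ee_rot: [-180.0, -0.0, 3.1]
force: [-0.2, 0.1, -2.7]
gripper_width: 45.5
gripper_force: 25.0
time_s: 10.55
ee_pos: [462.1, 283.9, 88.4]
ee_rot: [-180.0, 0.0, 3.1]
force: [-0.3, 1.1, -2.7]
gripper_width: 45.6
gripper_force: 25.0
time_s: 10.8
ee_pos: [462.0, 283.9, 87.4]
ee_rot: [-180.0, 0.0, 3.1]
force: [0.0, 0.0, -2.9]
gripper_width: 45.8
gripper_force: 25.0
```

```bash
python3 -m crank '1 0 0 1 0 0 0;1 0 0 0 0 0 0'; python3 -m crank '-0.4 0 0 0 0 0 0;-0.4 0 0 0 0 0 0;-0.4 0 0 0 0 0 0;-0.4 0 0 -20 0 0 0;-0.4 0 0 -45 0 0 0;-0.4 0 0 -50 0 0 0;-0.4 0 0 -50 0 0 0;-0.4 0 0 -25 0 0 0;-0.4 0 0 0 0 0 0'; python3 - <<'E'
from h import *
im={c:grab_frame(c) for c in("top","scene")}
print(findcap(im,433,-243.7),findcap(im,414,-354.5),findcap(im,461,284,12))
plan(433,-243.7,278,165)
E
```

```text
time_s: 11.05
ee_pos: [462.3, 284.0, 86.8]
ee_rot: [-180.0, -0.0, 3.1]
force: [-0.0, 0.3, 0.2]
gripper_width: 45.5
gripper_force: 25.0
time_s: 12.18
ee_pos: [462.9, 284.3, 278.5]
ee_rot: [-179.9, -0.3, 3.1]
force: [-0.2, 0.2, -0.6]
gripper_width: 64.0
gripper_force: 0.0
(array([ 434.3, -242. ]), array([-0.8,  1.1,  0.3,  1.4]), [('top', 215, 209), ('scene', 232, 222)]) (array([ 415., -356.]), array([-0.7,  0.7,  0.2,  1.6]), [('top', 217, 217), ('scene', 260, 254)]) (array([414.4, 274. ]), array([ 2.7, 15.8, 24.7, 10.1]), [('top', 203, 239), ('scene', 587, 128)])
t=12.3 shift [-57.2 524.9  -2.2] len 528 pos [461.5 283.5 275.3] rot [1.8e+02 1.0e-01 3.1e+00] q1 30 q6 117 turn [-1.000e-01  1.000e-01 -1.619e+02]
```

```bash
python3 -m crank '-1 -5 20 0 0 0 0;-1 -6 45 0 0 0 0;-1 -6 60 0 0 0 0;-1 -6 60 0 0 0 0;-1 -6 60 0 0 0 0;-1 -6 60 0 0 0 0;-1 -6 60 0 0 0 0;-1 -6 60 0 0 0 0;-1 -6 55 0 0 0 0;-1 -4 40 0 0 0 0'; python3 -m crank '-1 0 0 0 0 0 -10.5;-1 0 0 0 0 0 -10.5;-1 0 0 0 0 0 -10.5;-1 0 0 0 0 0 -10.5;-1 0 0 0 0 0 -10.5;-1 0 0 0 0 0 -10.5;-1 0 0 0 0 0 -10.5;-1 0 0 0 0 0 -10.5;-1 0 0 0 0 0 -10.5;-1 0 0 0 0 0 -10.5'; python3 -m crank '-1 0 0 0 0 0 -10.5;-1 0 0 0 0 0 -10.5;-1 0 0 0 0 0 -7;-1 0 0 0 0 0 0'; python3 -c "
from h import *
plan(433.5,-243,74.5,136)"
```

```text
time_s: 13.52
ee_pos: [431.2, -240.9, 275.1]
ee_rot: [-179.9, 0.2, 3.0]
force: [1.5, -0.8, -0.2]
gripper_width: 91.3
gripper_force: 0.0
time_s: 14.78
ee_pos: [431.7, -238.6, 275.0]
ee_rot: [-179.9, -0.1, 108.4]
force: [0.5, -0.4, 0.8]
gripper_width: 91.5
gripper_force: 0.0
time_s: 15.28
ee_pos: [432.0, -238.5, 275.3]
ee_rot: [-179.9, -0.1, 136.0]
force: [-0.4, 0.5, 0.6]
gripper_width: 91.4
gripper_force: 0.0
t=15.3 shift [ -4.7  -2.  200.8] len 201 pos [ 432.  -238.5  275.3] rot [-1.799e+02 -1.000e-01  1.360e+02] q1 -30 q6 -76 turn [-0.1 -0.1  0. ]
```

```bash
python3 -m crank '-1 -4.5 -2 20 0 0 0;-1 0 0 45 0 0 0;-1 0 0 50 0 0 0;-1 0 0 45 0 0 0;-1 0 0 25 0 0 0;-1 0 0 15.5 0 0 0;-1 0 0 0 0 0 0'; python3 -m crank '1 0 0 0 0 0 0; 1 0 0 0 0 0 0;1 0 0 0 0 0 0;1 0 0 0 0 0 0;1 0 0 0 0 0 0' 20;  python3 -m crank '1 0 0 0 0 0 6;1 0 0 0 0 0 10;1 0 0 0 0 0 10;1 0 0 0 0 0 10;1 0 0 0 0 0 10;1 0 0 0 0 0 10;1 0 0 0 0 0 10;1 0 0 0 0 0 10'; python3 -m crank '1 0 0 0 0 0 10;1 0 0 0 0 0 10;1 0 0 0 0 0 10;1 0 0 0 0 0 10;1 0 0 0 0 0 10;1 0 0 0 0 0 10;1 0 0 0 0 0 8; 1 0 0 0 0 0 0'; python3 -c "
from h import *
s=env.state();print(s['torque'])
plan(433,-243,74,3.2)"
```

```text
time_s: 16.15
ee_pos: [433.7, -242.5, 74.5]
ee_rot: [-179.9, -0.2, 136.0]
force: [-0.3, -0.4, 0.8]
gripper_width: 91.3
gripper_force: 0.0
time_s: 16.77
ee_pos: [435.3, -243.1, 76.1]
ee_rot: [-180.0, 0.0, 136.1]
force: [-0.7, -0.6, 0.1]
gripper_width: 45.2
gripper_force: 20.0
time_s: 17.77
ee_pos: [434.2, -242.7, 76.1]
ee_rot: [-179.9, 0.0, 59.8]
force: [-2.5, -0.0, 3.2]
gripper_width: 45.6
gripper_force: 20.0
time_s: 18.77
ee_pos: [435.7, -243.3, 76.0]
ee_rot: [180.0, -0.0, -7.8]
force: [0.7, -0.2, -0.4]
gripper_width: 45.5
gripper_force: 20.0
[-0.32617097  0.0160163   0.01352446]
t=18.8 shift [-2.7  0.1  2. ] len 3 pos [ 435.7 -243.3   76. ] rot [180.   -0.   -7.8] q1 -30 q6 67 turn [  0.  -0. -11.]
```

```bash
python3 -m crank '1 0 0 -20 0 0 0;1 0 0 -45 0 0 0;1 0 0 -50 0 0 0;1 0 0 -50 0 0 0;1 0 0 -30 0 0 -5;1 0 0 -7 0 0 -6; 1 0 0 0 0 0 0' 25;  python3 -c "
from h import *
plan(465.7,204.4,280,3.2)"
```

```text
time_s: 19.65
ee_pos: [435.0, -242.8, 277.8]
ee_rot: [-180.0, 0.0, 3.2]
force: [-0.7, -0.2, -3.3]
gripper_width: 45.5
gripper_force: 25.0
t=19.6 shift [  55.3 -444.8   -2. ] len 448 pos [ 435.  -242.8  277.8] rot [-180.     0.     3.2] q1 -30 q6 56 turn [-0.  0. -0.]
```

```bash
python3 -m crank '1 5 -20 0 0 0 0;1 5 -45 0 0 0 0;1 7 -57 0 0 0 0;1 7 -57 0 0 0 0;1 7 -57 0 0 0 0;1 7 -57 0 0 0 0;1 7 -57 0 0 0 0;1 5 -52 0 0 0 0;1 3 -30 0 0 0 0;1 2 -13 0 0 0 0';  python3 -m crank '1 0 0 20 0 0 0;1 0 0 40 0 0 0;1 0 0 45 0 0 0;1 0 0 40 0 0 0;1 0 0 25 0 0 0;1 0 0 10 0 0 0; 1 0 0 3 0 0 0;1 0 0 0 0 0 0'; python3 -c "
from h import *
plan(465.7,204.4,88,3.2)"
```

```text
time_s: 20.9
ee_pos: [465.2, 205.5, 276.4]
ee_rot: [179.9, 0.2, 3.2]
force: [-0.3, -1.0, -3.0]
gripper_width: 45.1
gripper_force: 25.0
time_s: 21.9
ee_pos: [466.7, 204.4, 95.7]
ee_rot: [-180.0, -0.1, 3.1]
force: [0.7, -0.4, -2.4]
gripper_width: 44.8
gripper_force: 25.0
t=21.9 shift [-1.  -0.1  7.7] len 8 pos [466.7 204.4  95.7] rot [-1.8e+02 -1.0e-01  3.1e+00] q1 22 q6 109 turn [-0.  -0.1 -0.1]
```

```bash
python3 -m crank '1 0 0 4 0 0 0;1 0 0 2 0 0 0;1 0 0 0 0 0 0'; python3 -m crank '1 0 0 1 0 0 0;1 0 0 0 0 0 0';python3 -m crank '1 0 0 1 0 0 0;1 0 0 0 0 0 0'
```

```text
time_s: 22.28
ee_pos: [466.0, 204.3, 89.0]
ee_rot: [-180.0, -0.0, 3.1]
force: [-0.4, 0.3, -3.4]
gripper_width: 45.6
gripper_force: 25.0
time_s: 22.52
ee_pos: [466.2, 204.4, 88.1]
ee_rot: [-180.0, -0.0, 3.1]
force: [0.1, 0.4, -1.6]
gripper_width: 45.6
gripper_force: 25.0
time_s: 22.78
ee_pos: [466.4, 204.6, 87.9]
ee_rot: [-180.0, -0.1, 3.1]
force: [-2.3, -0.5, 5.6]
gripper_width: 45.9
gripper_force: 25.0
```

```bash
python3 -m crank '-0.4 0 0 0 0 0 0;-0.4 0 0 0 0 0 0;-0.4 0 0 0 0 0 0;-0.4 0 0 -20 0 0 0;-0.4 0 0 -45 0 0 0;-0.4 0 0 -50 0 0 0;-0.4 0 0 -50 0 0 0;-0.4 0 0 -25 0 0 0;-0.4 0 0 0 0 0 0'; python3 - <<'E'
from h import *
im={c:grab_frame(c) for c in("top","scene")}
print(findcap(im,414,-354.5))
plan(415,-355,278,126)
E
```

```text
time_s: 23.9
ee_pos: [466.9, 204.6, 278.7]
ee_rot: [-179.9, -0.3, 3.1]
force: [-0.6, 0.3, -0.5]
gripper_width: 63.6
gripper_force: 0.0
(array([ 415. , -355.7]), array([-0.8,  0.7,  0.2,  1.5]), [('top', 219, 217), ('scene', 263, 254)])
t=24.0 shift [-80.8 555.5  -1.8] len 561 pos [465.4 204.  275.7] rot [1.8e+02 1.0e-01 3.1e+00] q1 22 q6 109 turn [-1.000e-01  1.000e-01 -1.229e+02]
```

```bash
python3 -m crank '-1 -6 25 0 0 0 0;-1 -8 55 0 0 0 0;-1 -8 61 0 0 0 0;-1 -8 61 0 0 0 0;-1 -8 61 0 0 0 0;-1 -9 61 0 0 0 0;-1 -9 61 0 0 0 0;-1 -9 61 0 0 0 0;-1 -9 61 0 0 0 0;-1 -7 45 0 0 0 0'; python3 -m crank '-1 0 0 0 0 0 -10.5;-1 0 0 0 0 0 -10.5;-1 0 0 0 0 0 -10.5;-1 0 0 0 0 0 -10.5;-1 0 0 0 0 0 -10.5;-1 0 0 0 0 0 -10.5;-1 0 0 0 0 0 -10.5;-1 0 0 0 0 0 -10.5;-1 0 0 0 0 0 -10.5;-1 0 0 0 0 0 -10.5'; python3 -m crank '-1 0 0 0 0 0 -10.5;-1 0 0 0 0 0 -6.5;-1 0 0 0 0 0 0;-1 0 0 0 0 0 0'; python3 -c "
from h import *
im=grab_frame('top');cv2.imwrite('pics/chest2.png',cv2.resize(im[125:245,60:215],None,fx=5,fy=5,interpolation=cv2.INTER_CUBIC))
plan(415,-355.3,75.5,126)"
```

```text
time_s: 25.25
ee_pos: [413.9, -353.3, 274.4]
ee_rot: [-179.8, 0.2, 3.0]
force: [0.7, 1.1, -0.7]
gripper_width: 91.1
gripper_force: 0.0
time_s: 26.5
ee_pos: [414.5, -350.7, 274.4]
ee_rot: [-179.9, -0.2, 108.5]
force: [0.5, -0.1, 0.7]
gripper_width: 91.3
gripper_force: 0.0
time_s: 27.0
ee_pos: [414.9, -351.0, 275.7]
ee_rot: [-180.0, -0.1, 125.0]
force: [0.4, 0.1, -0.2]
gripper_width: 91.0
gripper_force: 0.0
t=27.1 shift [ -3.7  -2.3 200.6] len 201 pos [ 415.  -351.1  276.1] rot [-1.80e+02 -1.00e-01  1.25e+02] q1 -41 q6 -76 turn [-0.  -0.1 -1. ]
```

View pics/chest2.png

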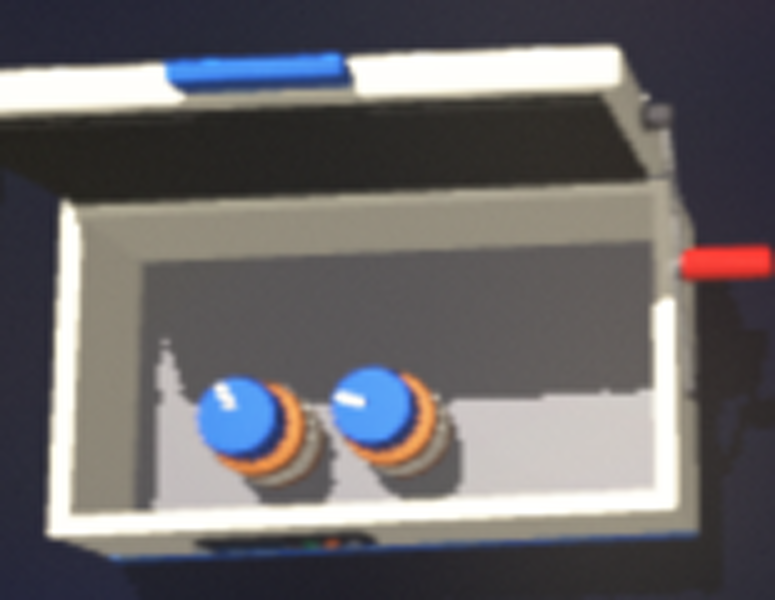

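The view shows jar A at (240,415) and jar B at (372,407), both upright on the floor. Their cap marks stand where a tight cap should, at about 236° and 197° in the image. On to the third jar.

```bash
python3 -m crank '-1 -3.5 -2.5 20 0 0 0;-1 0 0 45 0 0 0;-1 0 0 50 0 0 0;-1 0 0 45 0 0 0;-1 0 0 25 0 0 0;-1 0 0 15.5 0 0 0;-1 0 0 0 0 0 0'; python3 -m crank '1 0 0 0 0 0 0; 1 0 0 0 0 0 0;1 0 0 0 0 0 0;1 0 0 0 0 0 0;1 0 0 0 0 0 0' 20;  python3 -m crank '1 0 0 0 0 0 6;1 0 0 0 0 0 10;1 0 0 0 0 0 10;1 0 0 0 0 0 10;1 0 0 0 0 0 10;1 0 0 0 0 0 10;1 0 0 0 0 0 10;1 0 0 0 0 0 10'; python3 -m crank '1 0 0 0 0 0 10;1 0 0 0 0 0 10;1 0 0 0 0 0 10;1 0 0 0 0 0 10;1 0 0 0 0 0 10;1 0 0 0 0 0 10;1 0 0 0 0 0 8; 1 0 0 0 0 0 0'; python3 -c "
from h import *
s=env.state();print(s['torque'])
plan(415,-355,74,3.2)"
```

```text
time_s: 27.92
ee_pos: [414.9, -355.3, 75.7]
ee_rot: [-180.0, -0.1, 125.1]
force: [0.5, -1.1, 0.4]
gripper_width: 91.5
gripper_force: 0.0
time_s: 28.55
ee_pos: [415.3, -355.6, 76.6]
ee_rot: [180.0, 0.0, 125.1]
force: [-0.5, 1.2, 1.3]
gripper_width: 45.4
gripper_force: 20.0
time_s: 29.55
ee_pos: [415.2, -355.6, 76.6]
ee_rot: [180.0, -0.0, 48.8]
force: [-0.6, 0.1, 0.5]
gripper_width: 45.6
gripper_force: 20.0
time_s: 30.55
ee_pos: [415.3, -355.7, 76.6]
ee_rot: [180.0, -0.0, -18.8]
force: [0.1, -0.2, 1.8]
gripper_width: 45.8
gripper_force: 20.0
[-0.01024203  0.18590975  0.00217365]
t=30.6 shift [-0.5 -0.6  2.6] len 3 pos [ 415.3 -355.7   76.6] rot [180.   -0.  -18.8] q1 -42 q6 67 turn [  0.  -0. -22.]
```

```bash
python3 -m crank '1 0 0 -20 0 0 0;1 0 0 -45 0 0 0;1 0 0 -50 0 0 0;1 0 0 -50 0 0 -7;1 0 0 -30 0 0 -8;1 0 0 -7 0 0 -7; 1 0 0 0 0 0 0' 25;  python3 -c "
from h import *
plan(470.3,124.5,280,3.2)"
```

```text
time_s: 31.42
ee_pos: [415.0, -355.4, 278.2]
ee_rot: [-180.0, 0.0, 3.1]
force: [0.1, -0.1, -3.4]
gripper_width: 45.4
gripper_force: 25.0
t=31.4 shift [  81.5 -476.2   -1.6] len 483 pos [ 415.  -355.4  278.2] rot [-180.     0.     3.1] q1 -42 q6 45 turn [-0.   0.  -0.1]
```

```bash
python3 -m crank '1 5 -20 0 0 0 0;1 8 -45 0 0 0 0;1 10 -57 0 0 0 0;1 10 -57 0 0 0 0;1 10 -57 0 0 0 0;1 10 -57 0 0 0 0;1 10 -57 0 0 0 0;1 9 -57 0 0 0 0;1 6 -45 0 0 0 0;1 3 -24 0 0 0 0';  python3 -m crank '1 0 0 20 0 0 0;1 0 0 40 0 0 0;1 0 0 45 0 0 0;1 0 0 40 0 0 0;1 0 0 25 0 0 0;1 0 0 10 0 0 0; 1 0 0 3 0 0 0;1 0 0 0 0 0 0'; python3 -c "
from h import *
plan(470.3,124.5,88.6,3.2)"
```

```text
time_s: 32.67
ee_pos: [468.5, 127.2, 277.3]
ee_rot: [-180.0, 0.2, 3.3]
force: [0.2, -0.9, -3.4]
gripper_width: 45.4
gripper_force: 25.0
time_s: 33.67
ee_pos: [470.6, 124.5, 96.2]
ee_rot: [-180.0, -0.1, 3.1]
force: [-0.3, 0.5, -3.3]
gripper_width: 45.5
gripper_force: 25.0
t=33.7 shift [-0.3 -0.   7.6] len 8 pos [470.6 124.5  96.2] rot [-1.8e+02 -1.0e-01  3.1e+00] q1 13 q6 100 turn [-0.  -0.1 -0.1]
```

```bash
python3 -m crank '1 0 0 4 0 0 0;1 0 0 2 0 0 0;1 0 0 0 0 0 0'; python3 -m crank '1 0 0 1 0 0 0;1 0 0 0 0 0 0';python3 -m crank '1 0 0 0.7 0 0 0;1 0 0 0 0 0 0'
```

```text
time_s: 34.05
ee_pos: [470.1, 124.1, 89.5]
ee_rot: [-180.0, 0.0, 3.1]
force: [0.1, -0.3, -3.1]
gripper_width: 45.4
gripper_force: 25.0
time_s: 34.3
ee_pos: [470.4, 124.2, 88.6]
ee_rot: [-180.0, -0.0, 3.1]
force: [0.7, -0.6, -2.6]
gripper_width: 45.3
gripper_force: 25.0
time_s: 34.55
ee_pos: [470.4, 124.1, 88.5]
ee_rot: [-180.0, -0.0, 3.1]
force: [-1.5, -0.7, 5.1]
gripper_width: 45.7
gripper_force: 25.0
```

```bash
python3 -m crank '-0.4 0 0 0 0 0 0;-0.4 0 0 0 0 0 0;-0.4 0 0 0 0 0 0;-0.4 0 0 -20 0 0 0;-0.4 0 0 -45 0 0 0;-0.4 0 0 -50 0 0 0;-0.4 0 0 -50 0 0 0;-0.4 0 0 -35 0 0 0;-0.4 0 0 0 0 0 0'; python3 -m crank '0 0 20 0 0 0 0;0 -5 45 0 0 0 0;0 -10 50 0 0 0 0;1 -10 50 0 0 0 0;1 -10 50 0 0 0 0;1 -10 40 0 0 0 0;1 0 0 0 0 0 0' 40; python3 - <<'E'
from h import *
im={c:grab_frame(c) for c in("top","scene")}
for j in((462,284),(466,204),(470,124)): print(findcap({'top':im['top']},*j,12))
t=im['top'];s=im['scene']
a=cv2.resize(t[125:245,60:215],(775,600))[200:560,100:700];b=cv2.resize(s[105:240,255:375],(720,810))[180:630,30:500]
cv2.imwrite('pics/box3.png',a);cv2.imwrite('pics/box3s.png',b)
plan(490.7,-24.5,278,93.2)
E
```

```text
time_s: 35.67
ee_pos: [471.6, 124.4, 290.6]
ee_rot: [-179.9, -0.4, 3.1]
force: [-0.9, -0.6, -0.3]
gripper_width: 63.8
gripper_force: 0.0
time_s: 36.55
ee_pos: [438.0, -134.8, 286.2]
ee_rot: [-180.0, 0.2, 2.9]
force: [0.3, -0.6, 0.7]
gripper_width: 8.7
gripper_force: 0.0
(array([462.2, 285.5]), array([-0., -0.]), [('top', 207, 239)])
(array([469.7, 206.8]), array([-0.,  0.]), [('top', 204, 231)])
(array([472.3, 125.9]), array([ 0., -0.]), [('top', 200, 224)])
t=36.6 shift [  57.8 -105.2    8.7] len 120 pos [ 438.6 -132.7  286.6] rot [-1.799e+02  1.000e-01  3.100e+00] q1 -18 q6 69 turn [ -0.2   0.  -90.1]
```

View pics/box3.png

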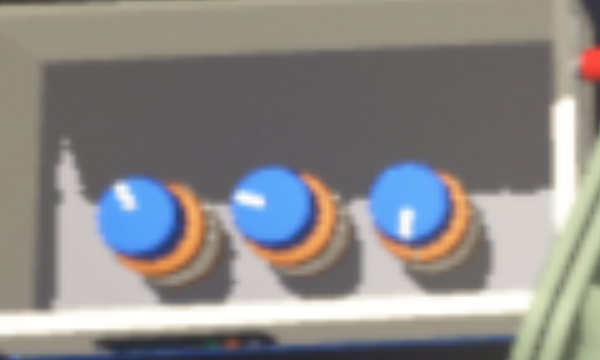

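View pics/box3s.png

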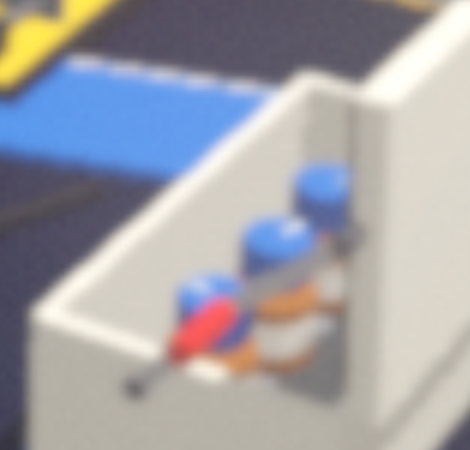

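The two crops show three upright jars at (137,217), (272,205) and (408,200), with the cap marks where tight caps should be. The third jar's mark lines up with its shoulder mark at (405,240). Next is the knob.

```bash
python3 -m crank '1 0 0 0 0 0 -10;1 0 0 0 0 0 -10;1 0 0 0 0 0 -10;1 0 0 0 0 0 -10;1 0 0 0 0 0 -10;1 0 0 0 0 0 -10;1 0 0 0 0 0 -10;1 0 0 0 0 0 -10;1 0 0 0 0 0 -10;1 0 0 0 0 10 0'; python3 -m crank '1 0 0 0 0 10 0;1 0 0 0 0 0 0'; python3 - <<'E'
from h import *
q=np.radians(3.24);c,s=np.cos(q),np.sin(q)
def L(x,y):return 495.7+c*x-s*y,206.1+s*x+c*y
im=grab_frame("top");h=cv2.cvtColor(im,cv2.COLOR_BGR2HSV);m=cv2.inRange(h,(0,150,80),(8,255,255))|cv2.inRange(h,(172,150,80),(180,255,255))
n,l,st,k=cv2.connectedComponentsWithStats(m);e=proj("top",[537,-11,174])[0];j=min((j for j in range(1,n) if st[j,4]>15),key=lambda j:np.hypot(*(k[j]-e)));print(k[j],st[j],ray("top",k[j],177).round(1))
print("target",L(-18,-226))
plan(*L(-18,-226),160)
E
```

```text
time_s: 37.9
ee_pos: [439.3, -128.7, 288.0]
ee_rot: [179.9, -10.3, 93.6]
force: [0.0, 0.5, -0.3]
gripper_width: 0.2
gripper_force: 0.0
time_s: 38.15
ee_pos: [439.2, -133.6, 286.1]
ee_rot: [-179.8, -20.1, 92.9]
force: [0.3, -0.1, 0.4]
gripper_width: 0.2
gripper_force: 0.0
[205.35245902 177.03278689] [196 174  19   7 122] [535.6 -12.  177. ]
target (np.float64(490.501960890976), np.float64(-20.556083945304806))
t=38.2 shift [ 59.4  57.6 156.3] len 177 pos [ 439.1 -132.8  286.7] rot [-179.9  -20.    93. ] q1 -30 q6 -36
```

```bash
python3 -m crank '1 10 10 26 0 0 0;1 10 10 26 0 0 0;1 10 10 26 0 0 0;1 10 10 26 0 0 0;1 10 10 26 0 0 0;1 9.5 8 26 0 0 0;1 0 0 0 0 0 0'; python3 -c "
from h import *
plan(490.5,-20.6,160)"
```

```text
time_s: 39.08
ee_pos: [489.8, -18.0, 160.7]
ee_rot: [-179.8, -20.0, 93.3]
force: [-0.2, 0.0, -0.3]
gripper_width: 0.4
gripper_force: 0.0
t=39.1 shift [-2.8  0.5 -0.2] len 3 pos [489.8 -18.  160.7] rot [-179.8  -20.    93.3] q1 -16 q6 -29
```

```bash
python3 -m crank '1 0 6 0 0 0 0;1 0 7 0 0 0 0;1 0 5 0 0 0 0;1 0 3 0 0 0 0;1 0 3 0 0 0 0;1 0 0 0 0 0 0'; python3 -m crank '1 0 2 0 0 0 0;1 0 0 0 0 0 0';
```

```text
time_s: 39.83
ee_pos: [515.1, -19.5, 161.4]
ee_rot: [-180.0, -20.0, 93.1]
force: [-0.3, 0.7, 0.2]
gripper_width: 0.5
gripper_force: 0.0
time_s: 40.08
ee_pos: [517.0, -19.3, 161.5]
ee_rot: [-180.0, -20.0, 93.1]
force: [-0.0, 0.7, -1.1]
gripper_width: 0.5
gripper_force: 0.0
```

```bash
for i in 1 2 3; do :; done; python3 -m crank '1 0 2 0 0 0 0;1 0 0 0 0 0 0'; python3 -m crank '1 0 2 0 0 0 0;1 0 0 0 0 0 0';python3 -m crank '1 0 2 0 0 0 0;1 0 0 0 0 0 0'
```

```text
time_s: 40.33
ee_pos: [517.9, -19.2, 160.9]
ee_rot: [-179.8, -20.0, 93.1]
force: [-2.8, -0.9, -0.5]
gripper_width: 0.4
gripper_force: 1.6
time_s: 40.58
ee_pos: [520.9, -18.9, 161.4]
ee_rot: [-180.0, -20.0, 93.1]
force: [-2.9, -0.4, -1.8]
gripper_width: 0.3
gripper_force: 1.3
time_s: 40.83
ee_pos: [523.8, -18.9, 161.8]
ee_rot: [179.9, -20.0, 93.1]
force: [-1.8, 1.1, -0.6]
gripper_width: 0.5
gripper_force: 0.6
```

```bash
python3 -m crank '1 -0.9 3.2 2.4 0 0 0;1 -0.9 3.2 2.5 0 0 0;1 -1 3 2.7 0 0 0;1 -1 3 2.8 0 0 0;1 -1 3 2.9 0 0 0'; python3 -m crank '1 -1.1 2.8 3 0 0 0;1 -1.1 2.6 3.1 0 0 0;1 -1.2 2.5 3.2 0 0 0;1 -1.2 2.4 3.3 0 0 0;1 -1.2 2.4 3.3 0 0 0;1 0 0 0 0 0 0'; python3 - <<'E'
from h import *
im={c:grab_frame(c) for c in("top","scene")}
cv2.imwrite('pics/knob.png',np.hstack([cv2.resize(im['scene'][90:240,255:375],(400,500)),cv2.resize(im['top'][125:245,130:226],(400,500))]))
E
```

```text
time_s: 41.45
ee_pos: [536.8, -18.2, 146.7]
ee_rot: [-179.8, -20.0, 93.1]
force: [-7.9, -3.1, 1.1]
gripper_width: 0.2
gripper_force: 3.9
time_s: 42.2
ee_pos: [545.9, -17.6, 128.9]
ee_rot: [-179.3, -20.0, 93.1]
force: [-13.6, -2.1, 2.4]
gripper_width: 0.6
gripper_force: 7.0
```

View pics/knob.png

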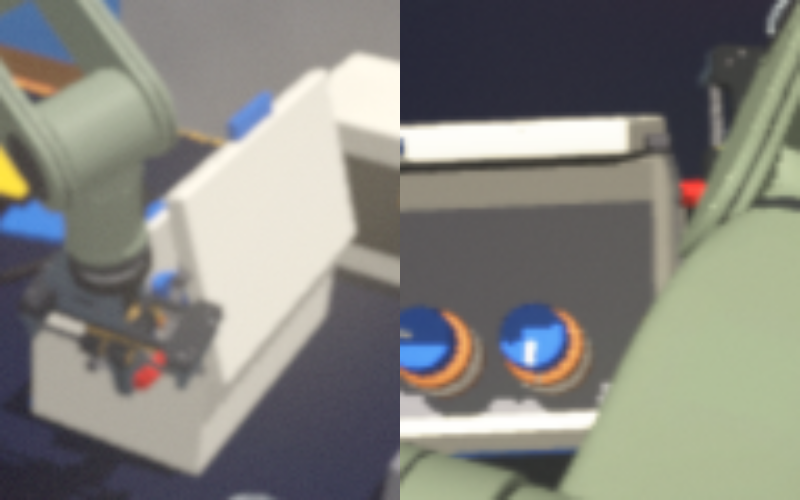

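The scene crop shows the knob pushed down (red at (150,370)) and the lid starting to lean in, so the stay is broken. I'll back off.

```bash
python3 -m crank '1 0 -15 0 0 0 0;1 0 -30 0 0 0 0;1 0 -30 0 0 0 0;1 0 -20 -40 0 0 0;1 0 0 -50 0 0 0;1 0 0 -50 0 0 0;1 0 0 -50 0 -10 0;1 0 0 0 0 -10 0;1 0 0 0 0 0 0'; python3 - <<'E'
from h import *
im={c:grab_frame(c) for c in("top","scene")};cs={}
for c,i in im.items():
    h=cv2.cvtColor(i,cv2.COLOR_BGR2HSV);m=cv2.inRange(h,(0,150,60),(8,255,255))|cv2.inRange(h,(172,150,60),(180,255,255))
    n,l,st,k=cv2.connectedComponentsWithStats(m);e=proj(c,[565,-11,140])[0]
    j=min((j for j in range(1,n) if st[j,4]>10),key=lambda j:np.hypot(*(k[j]-e)));cs[c]=k[j];print(c,k[j],st[j])
g=lambda X:np.concatenate([proj(c,X)[0]-cs[c] for c in cs])
k=least_squares(g,[540,0,170]);print("knob",k.x,k.fun)
# tab
for c in im: print(c,[(np.round(d["point"]).tolist(),round(d["p"],2)) for d in models.search_frame("lid_tab",c)][:2])
cv2.imwrite('pics/lid.png',np.hstack([cv2.resize(im['scene'][90:240,255:375],(400,500)),cv2.resize(im['top'][125:245,40:226],(400,258)) if 0 else cv2.resize(im['top'][125:245,60:226],(400,500))]))
plan(495,0,350)
E
```

```text
time_s: 43.42
ee_pos: [460.5, -85.2, 310.5]
ee_rot: [179.7, -0.0, 93.4]
force: [0.3, -0.5, -0.1]
gripper_width: 0.4
gripper_force: 0.0
top [200.94117647 172.35294118] [198 171   8   3  17]
scene [300.57142857 200.37142857] [297 196   8   9  35]
knob [560.47493105   5.16914525 131.03829954] [ 0.36153522  0.47429048  0.64678852 -0.17535564]
top [([540.0, 208.0, 309.0], 0.94), ([460.0, 279.0, 98.0], 0.6)]
scene [([577.0, 168.0, 227.0], 0.55)]
t=43.6 shift [ 86.   39.9 -41.7] len 104 pos [459.7 -87.9 308.2] rot [-1.799e+02 -1.000e-01  9.310e+01] q1 -12 q6 -15
```

View pics/lid.png

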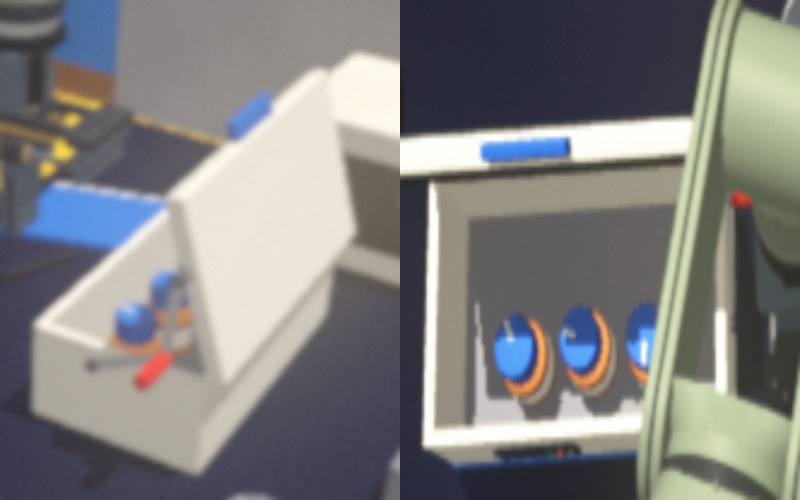

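The stay is broken: the knob is now at about (560,·,131), some 46 mm along its arc, and the lid has leaned to about 1.25 rad. Now I'll go over and behind the lid.

```bash
python3 -m crank '1 0 0 -20 0 0 0;1 0 0 -35 0 0 0;1 0 0 -20 0 0 0;1 0 0 0 0 0 0'; python3 -c "
from h import *
plan(617,213,383,93.2)"
```

```text
time_s: 44.12
ee_pos: [460.5, -88.5, 384.4]
ee_rot: [179.9, -0.0, 93.0]
force: [-0.1, 0.2, -0.2]
gripper_width: 0.3
gripper_force: 0.0
t=44.1 shift [292.8 172.2   1.9] len 340 pos [460.5 -88.5 384.4] rot [179.9  -0.   93. ] q1 -12 q6 -15 turn [ 0.1 -0.  -0.2]
```

```bash
python3 -m crank '1 20 30 0 0 0 0;1 30 40 0 0 0 0;1 40 40 0 0 0 0;1 45 35 0 0 0 0;1 45 20 0 0 0 0;1 45 7 0 0 0 0;1 40 0 0 0 0 0;1 20 0 0 0 0 0;1 8 0 0 0 0 0;1 0 0 0 0 0 0';  python3 -c "
from h import *
plan(617,213,306,93.2)"
```

```text
time_s: 45.38
ee_pos: [615.6, 213.6, 383.7]
ee_rot: [-180.0, 0.0, 93.1]
force: [0.8, 0.2, 0.0]
gripper_width: 0.3
gripper_force: 0.0
t=45.4 shift [-0.7  1.4 77.7] len 78 pos [615.6 213.6 383.7] rot [-180.     0.    93.1] q1 18 q6 15 turn [-0.   0.  -0.1]
```

```bash
python3 -m crank '1 0 1.5 15 0 0 0;1 0 0 30 0 0 0;1 0 0 25 0 0 0;1 0 0 8 0 0 0;1 0 -10 0 0 0 0;1 0 -10 0 0 0 0;1 0 -8 0 0 0 0;1 0 0 0 0 0 0'; python3 -m crank '1 0 -3 0 0 0 0;1 0 -3 0 0 0 0;1 0 0 0 0 0 0';python3 -m crank '1 0 -3 0 0 0 0;1 0 -3 0 0 0 0;1 0 0 0 0 0 0'
```

```text
time_s: 46.38
ee_pos: [588.5, 213.1, 307.1]
ee_rot: [179.9, -0.0, 93.1]
force: [-0.3, -0.2, -0.4]
gripper_width: 0.4
gripper_force: 0.0
time_s: 46.75
ee_pos: [583.0, 212.7, 306.0]
ee_rot: [180.0, -0.0, 93.1]
force: [-0.2, 0.0, 0.2]
gripper_width: 0.6
gripper_force: 0.0
time_s: 47.12
ee_pos: [576.9, 212.3, 306.1]
ee_rot: [180.0, -0.0, 93.1]
force: [-0.7, -0.1, -0.2]
gripper_width: 0.3
gripper_force: 0.0
```

```bash
python3 -m crank '1 0 -3 0 0 0 0;1 0 -2 0 0 0 0;1 0 0 0 0 0 0';python3 -m crank '1 0 -2 0 0 0 0;1 0 -2 0 0 0 0;1 0 0 0 0 0 0'; python3 - <<'E'
import numpy as np
prev=None
for t in np.arange(1.25,-.01,-.05):
    r=185;P=np.array([100-r*np.cos(t)+22*np.sin(t)+13.5,115+r*np.sin(t)+22*np.cos(t)+11])
    print(round(t,2),P.round(1),None if prev is None else (P-prev).round(1));prev=P
E
```

```text
time_s: 47.5
ee_pos: [572.0, 212.1, 306.1]
ee_rot: [180.0, -0.0, 93.1]
force: [-0.7, -0.1, 1.0]
gripper_width: 0.4
gripper_force: 0.0
time_s: 47.88
ee_pos: [568.0, 211.9, 306.1]
ee_rot: [180.0, -0.0, 93.1]
force: [0.1, 0.7, 0.5]
gripper_width: 0.7
gripper_force: 0.0
1.25 [ 76.  308.5] None
1.2 [ 67.  306.4] [-9.1 -2.1]
1.15 [ 58.  303.8] [-9.  -2.6]
1.1 [ 49.2 300.9] [-8.8 -3. ]
1.05 [ 40.5 297.4] [-8.7 -3.4]
1.0 [ 32.1 293.6] [-8.5 -3.9]
0.95 [ 23.8 289.3] [-8.3 -4.3]
0.9 [ 15.7 284.6] [-8.  -4.7]
0.85 [  7.9 279.5] [-7.8 -5.1]
0.8 [  0.4 274. ] [-7.5 -5.5]
0.75 [ -6.9 268.2] [-7.3 -5.8]
0.7 [-13.8 262. ] [-7.  -6.2]
0.65 [-20.5 255.5] [-6.6 -6.5]
0.6 [-26.8 248.6] [-6.3 -6.9]
0.55 [-32.7 241.5] [-6.  -7.2]
0.5 [-38.3 234. ] [-5.6 -7.5]
0.45 [-43.5 226.3] [-5.2 -7.7]
0.4 [-48.3 218.3] [-4.8 -8. ]
0.35 [-52.7 210.1] [-4.4 -8.2]
0.3 [-56.7 201.7] [-4.  -8.4]
0.25 [-60.3 193.1] [-3.6 -8.6]
0.2 [-63.4 184.3] [-3.1 -8.8]
0.15 [-66.1 175.4] [-2.7 -8.9]
0.1 [-68.4 166.4] [-2.2 -9. ]
0.05 [-70.2 157.2] [-1.8 -9.1]
-0.0 [-71.5 148. ] [-1.3 -9.2]
```

```bash
python3 -m crank '1 0 -3 0 0 0 0;1 0 -3 0 0 0 0;1 0 0 0 0 0 0';python3 -m crank '1 0 -3 0 0 0 0;1 0 -3 0 0 0 0;1 0 0 0 0 0 0';python3 -m crank '1 0 -3 0 0 0 0;1 0 -3 0 0 0 0;1 0 0 0 0 0 0'
```

```text
time_s: 48.25
ee_pos: [562.5, 211.6, 306.2]
ee_rot: [179.9, -0.0, 93.1]
force: [4.3, 0.6, -1.9]
gripper_width: 0.4
gripper_force: 1.6
time_s: 48.62
ee_pos: [555.6, 211.2, 306.1]
ee_rot: [-180.0, -0.0, 93.1]
force: [2.8, 0.5, 0.1]
gripper_width: 0.8
gripper_force: 1.1
time_s: 49.0
ee_pos: [549.6, 210.9, 306.1]
ee_rot: [-180.0, -0.0, 93.1]
force: [2.5, 0.7, -0.5]
gripper_width: 0.4
gripper_force: 1.0
```

```bash
python3 -m crank '1 0 -4.4 1.8 0 0 0;1 0 -4.4 1.8 0 0 0;1 0 -4.4 2 0 0 0;1 0 -4.4 2 0 0 0;1 0 -4.3 2.2 0 0 0;1 0 -4.3 2.2 0 0 0;1 0 -4.2 2.3 0 0 0;1 0 -4.1 2.3 0 0 0;1 0 -4 2.4 0 0 0;1 0 -4 2.4 0 0 0'; python3 -m crank '1 0 -3.9 2.6 0 0 0;1 0 -3.9 2.6 0 0 0;1 0 -3.8 2.8 0 0 0;1 0 -3.8 2.8 0 0 0;1 0 -3.7 2.9 0 0 0;1 0 -3.6 2.9 0 0 0;1 0 -3.5 3.1 0 0 0;1 0 -3.5 3.1 0 0 0;1 0 -3.3 3.3 0 0 0;1 0 -3.3 3.3 0 0 0'
```

```text
time_s: 50.25
ee_pos: [507.3, 208.6, 284.4]
ee_rot: [-180.0, -0.0, 93.1]
force: [1.5, 0.2, 4.0]
gripper_width: 0.4
gripper_force: 1.6
time_s: 51.5
ee_pos: [471.1, 206.6, 254.9]
ee_rot: [-180.0, -0.0, 93.1]
force: [-0.5, 0.5, 3.4]
gripper_width: 0.1
gripper_force: 1.3
```

```bash
python3 -m crank '1 0 -3.2 3.4 0 0 0;1 0 -3.1 3.4 0 0 0;1 0 -3 3.6 0 0 0;1 0 -3 3.6 0 0 0;1 0 -2.8 3.7 0 0 0;1 0 -2.8 3.7 0 0 0;1 0 -2.6 3.9 0 0 0;1 0 -2.6 3.9 0 0 0;1 0 -2.4 4 0 0 0;1 0 -2.4 4 0 0 0'; python3 -m crank '1 0 -2.2 4.1 0 0 0;1 0 -2.2 4.1 0 0 0;1 0 -2 4.2 0 0 0;1 0 -2 4.2 0 0 0;1 0 -1.8 4.3 0 0 0;1 0 -1.8 4.3 0 0 0;1 0 -1.6 4.4 0 0 0;1 0 -1.5 4.4 0 0 0;1 0 -1.3 4.4 0 0 0;1 0 -1.3 4.4 0 0 0'
```

```text
time_s: 52.75
ee_pos: [443.4, 205.0, 217.7]
ee_rot: [-180.0, -0.0, 93.1]
force: [-1.0, 1.2, 2.3]
gripper_width: 0.6
gripper_force: 1.1
time_s: 54.0
ee_pos: [425.8, 204.1, 174.8]
ee_rot: [-180.0, -0.0, 93.1]
force: [-0.9, -0.0, 1.6]
gripper_width: 0.2
gripper_force: 0.9
```

Now slowly through the last 27 mm.

```bash
python3 -m crank '1 0 -1.1 4 0 0 0;1 0 -1 3.5 0 0 0;1 0 -.8 3 0 0 0;1 0 -.7 3 0 0 0;1 0 -.6 2.5 0 0 0;1 0 -.5 2.5 0 0 0;1 0 -.3 2 0 0 0;1 0 -.2 2 0 0 0'; python3 -m crank '1 0 0 1 0 0 0;1 0 0 1 0 0 0;1 0 0 0 0 0 0'; python3 -m crank '1 0 0 1 0 0 0;1 0 0 .5 0 0 0;1 0 0 0 0 0 0'
```

```text
time_s: 55.0
ee_pos: [420.8, 203.9, 152.6]
ee_rot: [180.0, -0.0, 93.1]
force: [0.9, -0.6, 0.9]
gripper_width: 0.4
gripper_force: 0.6
time_s: 55.38
ee_pos: [420.4, 203.8, 150.5]
ee_rot: [-180.0, 0.0, 93.1]
force: [-0.3, 0.0, 0.6]
gripper_width: 0.4
gripper_force: 0.1
time_s: 55.75
ee_pos: [420.7, 203.8, 149.1]
ee_rot: [180.0, 0.0, 93.1]
force: [0.3, 0.5, 0.3]
gripper_width: 0.2
gripper_force: 0.0
```

```bash
python3 -m crank '1 0 0 1 0 0 0;1 0 0 0 0 0 0'; python3 -m crank '1 0 0 1 0 0 0;1 0 0 0 0 0 0'; python3 -m crank '1 0 0 1 0 0 0;1 0 0 0 0 0 0'
```

```text
time_s: 56.0
ee_pos: [420.8, 203.8, 148.7]
ee_rot: [180.0, -0.0, 93.1]
force: [-1.6, -0.6, 4.7]
gripper_width: 0.0
gripper_force: 2.4
time_s: 56.25
ee_pos: [420.8, 203.9, 148.7]
ee_rot: [180.0, -0.0, 93.1]
force: [-2.7, -2.0, 11.7]
gripper_width: 0.5
gripper_force: 5.8
time_s: 56.5
ee_pos: [420.8, 203.9, 148.7]
ee_rot: [179.9, -0.0, 93.1]
force: [-4.8, -3.1, 19.1]
gripper_width: 0.6
gripper_force: 9.2
```

```bash
python3 -m crank '1 0 0 -10 0 0 0;1 0 0 -40 0 0 0;1 0 0 -60 0 0 0;1 0 -20 -60 0 0 0;1 30 -40 -20 0 0 0;1 50 -20 0 0 0 0;1 60 0 0 0 0 0;1 60 0 0 0 0 0;1 60 0 0 0 0 0;1 0 0 0 0 0 0'; python3 - <<'E'
from h import *
im={c:grab_frame(c) for c in("top","scene")}
for c in im: print(c,[(np.round(d["point"]).tolist(),round(d["p"],2)) for d in models.search_frame("lid_tab",c)][:2])
cv2.imwrite('pics/fin.png',np.hstack([cv2.resize(im['scene'][60:300,150:400],(400,400)),cv2.resize(im['top'][90:280,30:330],(400,253)) if 0 else cv2.resize(im['top'][70:300,40:290],(400,400))]))
E
```

```text
time_s: 57.75
ee_pos: [326.3, 462.5, 333.5]
ee_rot: [-179.9, 0.1, 93.3]
force: [0.5, -0.5, 0.2]
gripper_width: 0.6
gripper_force: 0.0
top [([488.0, 201.0, 138.0], 0.8)]
scene [([502.0, 168.0, 135.0], 0.66)]
```

View pics/fin.png

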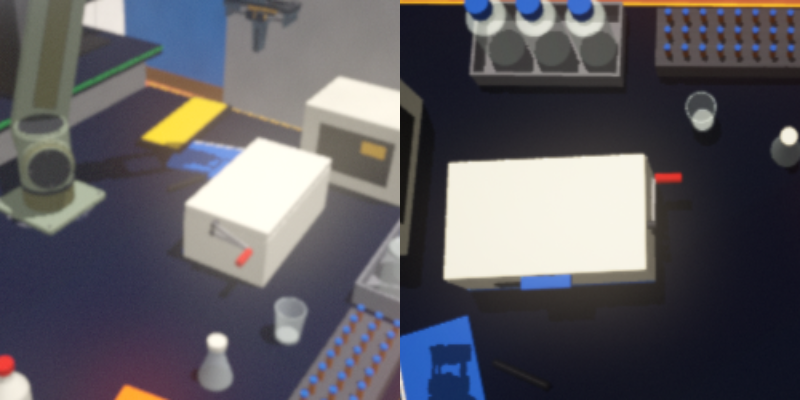

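The lid is flush shut and the stay is folded, with the knob at (245,257) in the scene half. The tab sits at the front edge, the bystanders are untouched and no jars are left on the bench.

```bash
python3 -c "
from workcell import env
print(env.job_done())"
```

```text
the job is handed in; nothing more can be done
None
```

Job handed in: all three jars on the bench had their caps tightened and stand upright in the cool box; I then broke the stay and lowered the lid gently until it was fully shut, with nothing else moved (no verdict was returned).

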